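# Tip the map magnets into the green bin

## Task

The two map magnets, red and yellow, lie on the small black tray on the desk. Lift the tray by its handle with both magnets on it, tip it over the green bin so that both slide off into that bin (not the blue one) without the gripper touching them, then put the empty tray back down flat and upright on the desk.

Things in the scene. Friction and masses are not known exactly. Their poses are not given: they have to be found in the camera images.
- tray: Black scoop tray, 0.2 kg, loose. Origin: underside, centre of pan; z up. Pan 100 (x) by 94 mm (y), floor 4 mm, walls 4 mm thick, 18 mm high on three sides; the -x end is the open lip, flush with the floor. Behind the back wall (x = 52 mm) an upright handle tab, 14 (x) by 40 mm (y), centred at x = 87, y = 0, top at z = 62 mm; grip it from above at z = 46. The lip first faces roughly the robot.
- magnet_red: Red plastic map magnet: base disc 30 mm across and 9 mm high, 22 mm grip disc above it, 15 mm high in all, 22 g; sticks to nothing here. Loose in the tray's pan, base down; slides once the tray is tipped some 12 to 20 degrees, 30 empties it surely. Origin: centre of its base; z up.
- magnet_yellow: Yellow plastic map magnet, the same shape, size and mass as the red one, also loose in the tray. Origin: centre of its base; z up.
- bin_green: Green open-topped plastic bin, fixed to the desk: 150 mm (x) by 140 mm (y) by 65 mm high, walls and floor 5 mm thick. Origin: centre of its underside; z up. It stands to the left or the right of the tray; an identical blue bin stands on the other side.

How it is judged:
By the outcome, as a careful person would: the job done as asked, in the order asked, and still so for the second after the job is handed in, with the robot touching nothing.
It also fails if it takes over 59 s, if anything falls off the work surface, if the arm or the gripper's body presses on something with over 40 N, if the wrist force passes 120 N, or if a joint passes its speed limit or range.

## Robot

A 6-joint arm with a two-finger parallel gripper is mounted at the origin on the work surface. World frame = base frame: x ahead of the robot, y to its left, z up, the work surface at z = 0. Lengths are in m, angles in rad, forces in N, time in s.
With the tool pointing down it reaches from about 0.275 to 0.75 m from the base axis. Payload 10.2 kg.
Tool frame: the origin (TCP) lies midway between the tips of the shut fingers; the grasp point (between the pads) lies 19 mm behind it (env.hold_point_z is the distance from the TCP to the grasp point, in m); z points along the fingers, y is the line along which they close (so a half turn about z gives the same grasp; the last joint's range is limited). The gripper opens to 85 mm and grips with 20 to 120 N. Pads are 22 mm wide; open, the fingers measure 114 mm over their backs; the gripper's body (76 mm by 85 mm) begins 54 mm behind the grasp point. The pads swing forward as they close: fully open they stand 13 mm farther back than shut.
Start: joints at [-1.507, 0.313, 1.498, -0, 1.331, -0.223], TCP at [0.149, -0.504, 0.231] pointing down, gripper open.
Joint ranges: [-2.94, 2.94], [-0.97, 2.17], [0.19, 2.56], [-1.23, 4.37], [0.02, 3.11], [-2.88, 2.88]. Speed limits (rad/s): [2.39, 2.39, 3.01, 3.14, 3.14, 3.14].

## Interface

Orientations are given as a unit quaternion [x, y, z, w].
In Python, from bench import env, kinematics, monitor, eyes, job gives the robot as it stands. The module is installed in compiled form; this text tells all that it offers. Calls block until the motion is done:
- env.reach(position, orientation): joint-space move of the TCP to a pose.
- env.movel(position, velocity=0.15, frame=None, guard=None): straight line of the TCP; frame=None keeps the orientation; velocity is the mean speed in m/s. With guard (N) it stops when the force on the tool has changed by that much, and returns True; else False.
- env.set_joints(angles): joint-space move.
- env.release() and env.close_gripper(effort=None): open the fingers fully, or close them until they stop; effort is the grip in N (None keeps the last).
- env.hold(seconds).
- kinematics.ik(position, orientation): joint angles nearest the present ones, or None.
- monitor.sense(): the state.
- eyes.grab_frame(name): name is "scene" or "top"; returns a dict with "frame" (400x640x3 uint8, red, green, blue), "mtx" (3x3 intrinsics, pixels), "view" (4x4, takes a point from world to camera coordinates). Camera axes: x right, y down, z forward; pixel columns grow to the right and rows downward; lengths in m; the calibration is good to about 2 mm. A picture is of the moment at which its call begins. There is no depth.
A pose or a line that the arm cannot do raises env.MotionError and nothing moves.
- job.hand_in(): hands the job in; it is judged then, once.
The state is a dict: "clock": time; "joints": joint angles; "qvel": joint speeds; "joint_efforts": joint torques, N m; "position": TCP position; "ee_rot": TCP orientation; "contact_force": force on the tool from outside, world axes, zero at the start; "ft_torque": the same for the moment, N m; "finger_gap": opening from 0.0 (shut) to 1.0 (fully open); "gripper_force": force on a finger pad.
Only numpy, scipy, OpenCV 4.12 (cv2) and the standard library are available. Lean on these libraries where they do the work, as an engineer would, in place of code of your own. Each camera call takes 0.05 s, during which the arm holds its last target. There are 200 camera calls.

## Working session

There is one attempt and no reset: what is moved stays moved. The work goes in short steps, each a Python script; the robot and the scene stay as the last script left them, time stands still between calls to the robot, and variables do not carry over. Pictures are saved under pics/ and viewed, at most 10 in all, crops included, and the job is handed in when it is done.

```bash
mkdir -p pics; python3 - <<'E'
from bench import env, kinematics, monitor, eyes, job
import cv2,numpy as np
for n in("top","scene"):
    f=eyes.grab_frame(n); cv2.imwrite(f"pics/{n}0.png",f["frame"][:,:,::-1]); np.savez(f"{n}0.npz",**f)
    print(n,f["mtx"].tolist(),np.round(f["view"],4).tolist())
s=monitor.sense();print(s["clock"],s["position"],s["ee_rot"],env.hold_point_z)
E
```

```text
top [[377.2203110978595, 0.0, 319.77511984357415], [0.0, 377.2203110978595, 199.92242945124144], [0.0, 0.0, 1.0]] [[0.0299, -0.9992, 0.0275, -0.0281], [-0.9804, -0.0346, -0.1937, 0.5152], [0.1945, -0.0211, -0.9807, 0.6632], [0.0, 0.0, 0.0, 1.0]]
scene [[396.65986014346856, 0.0, 316.2056054096495], [0.0, 396.65986014346856, 201.65813514345442], [0.0, 0.0, 1.0]] [[0.813, 0.5822, 0.0077, -0.4221], [0.5121, -0.7086, -0.4854, -0.2646], [-0.2771, 0.3986, -0.8743, 0.9818], [0.0, 0.0, 0.0, 1.0]]
0.1 [ 0.14849258 -0.50331084  0.23080487] [ 9.89736711e-01  1.42901714e-01  5.97216415e-05 -5.83436606e-04] 0.0187
```

View pics/top0.png

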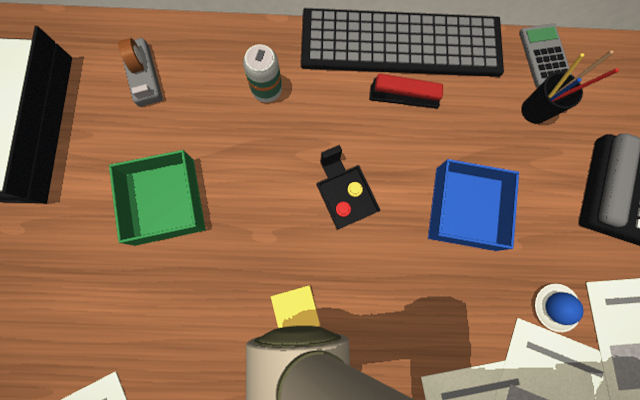

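View pics/scene0.png

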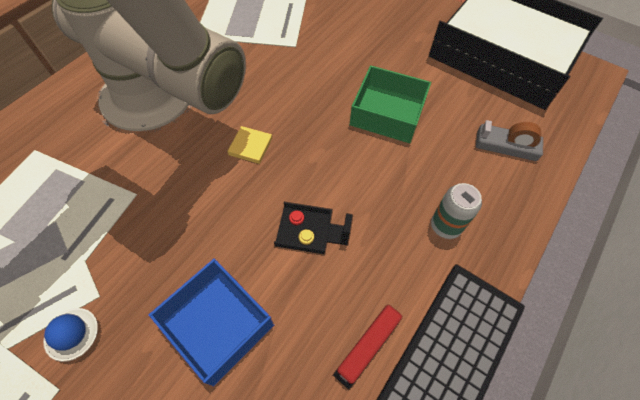

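The top view shows the tray pan at about (348,196) with its handle at (332,158) and the lip toward the robot. Red is at (343,209), yellow at (355,189). The green bin is on the left at about (157,198), the blue on the right at about (475,205).

```bash
cat > h.py <<'E'
import numpy as np,cv2
def ray(f,uv,z):
    K,V=f["mtx"],f["view"]; R,t=V[:3,:3],V[:3,3]; c=-R.T@t
    uv=np.atleast_2d(np.float64(uv)); d=np.c_[uv,np.ones(len(uv))]@np.linalg.inv(K).T@R
    return c+d*((z-c[2])/d[:,2])[:,None]
def blob(m):
    n,l,s,c=cv2.connectedComponentsWithStats(m.astype(np.uint8)); i=1+np.argmax(s[1:,4]); return l==i
E
python3 - <<'E'
from h import *
f=np.load("top0.npz"); im=f["frame"].astype(int); r,g,b=im[...,0],im[...,1],im[...,2]
bk=blob((im.max(2)<70)&(np.indices(r.shape)[1]>300)&(np.indices(r.shape)[1]<400)&(np.indices(r.shape)[0]>130)&(np.indices(r.shape)[0]<240))
gm=(g>r+25)&(g>b+15); gm[:,:90]=0;gm[:,230:]=0; gm[:140]=0; gm=blob(gm)
ro=np.zeros_like(bk);ro[170:235,310:385]=1
for n,m in(("red",(r>170)&(g<80)&ro),("yel",(r>170)&(g>150)&(b<130)&ro)):
    p=np.argwhere(m)[:,::-1]; print(n,ray(f,p.mean(0),.013))
for n,m in(("bk",bk),("green",gm)):
    c=max(cv2.findContours(m.astype(np.uint8),0,2)[0],key=cv2.contourArea)
    ap=cv2.approxPolyDP(cv2.convexHull(c) if n=="green" else c,3,True)[:,0]
    print(n); print(np.c_[ap,ray(f,ap,.0)[:,:2],ray(f,ap,.062)[:,:2]].round(3))
a=im[135:245,290:400].astype(np.uint8)[:,:,::-1]
s=np.load("scene0.npz")["frame"][190:265,265:365,::-1]
cv2.imwrite("pics/crop.png",np.hstack([cv2.resize(a,(400,400),interpolation=2),cv2.resize(s,(400,400),interpolation=2)]))
E
```

```text
red [[ 0.50762435 -0.05832582  0.013     ]]
yel [[ 0.54875611 -0.0811195   0.013     ]]
bk
[[ 3.39e+02  1.46e+02  6.42e-01 -4.90e-02  6.20e-01 -4.50e-02]
 [ 3.22e+02  1.52e+02  6.28e-01 -1.40e-02  6.07e-01 -1.20e-02]
 [ 3.21e+02  1.63e+02  6.04e-01 -1.30e-02  5.85e-01 -1.10e-02]
 [ 3.28e+02  1.78e+02  5.72e-01 -2.80e-02  5.56e-01 -2.50e-02]
 [ 3.17e+02  1.83e+02  5.61e-01 -6.00e-03  5.46e-01 -5.00e-03]
 [ 3.37e+02  2.29e+02  4.68e-01 -4.90e-02  4.60e-01 -4.40e-02]
 [ 3.79e+02  2.10e+02  5.09e-01 -1.33e-01  4.98e-01 -1.22e-01]
 [ 3.59e+02  1.67e+02  5.98e-01 -9.20e-02  5.80e-01 -8.40e-02]
 [ 3.44e+02  1.69e+02  5.93e-01 -6.00e-02  5.75e-01 -5.50e-02]]
green
[[1.82e+02 1.50e+02 6.21e-01 2.75e-01 6.01e-01 2.53e-01]
 [1.93e+02 1.60e+02 6.00e-01 2.50e-01 5.82e-01 2.30e-01]
 [2.04e+02 2.29e+02 4.59e-01 2.15e-01 4.52e-01 1.98e-01]
 [1.38e+02 2.44e+02 4.25e-01 3.41e-01 4.21e-01 3.13e-01]
 [1.19e+02 2.42e+02 4.28e-01 3.78e-01 4.24e-01 3.47e-01]
 [1.09e+02 1.65e+02 5.83e-01 4.19e-01 5.66e-01 3.84e-01]]
```

View pics/crop.png

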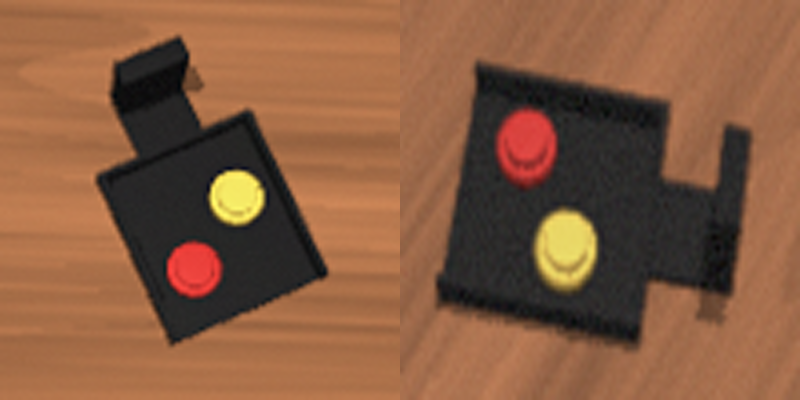

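The crop shows the top of the handle at the upper left and both magnets clear of the lip. I put the tray yaw at about 26°, the handle centre near (0.608, -0.031), and the green bin centre near (0.511, 0.296) with a yaw of about 15°. Next I check IK along the whole plan.

```bash
cat >> h.py <<'E'
from scipy.spatial.transform import Rotation as Ro
S=1
YAW0=26.3; H0=np.array([.608,-.031])
def rot(yaw,tilt=0): return Ro.from_euler("ZY",[yaw,-tilt],degrees=True)
def tcp(origin,yaw,tilt=0,s=None,dz=0):
    s=s or S; R=rot(yaw,tilt)
    p=np.asarray(origin)+R.apply([.087,0,.0273+dz])
    M=np.array([[0,s,0],[s,0,0],[0,0,-1.]])   # columns: tool x,y,z in tray frame
    return p,(R*Ro.from_matrix(M)).as_quat()
def org0(z=0): return np.r_[H0,z]-rot(YAW0).apply([.087,0,0])
BIN=np.array([.511,.296]); YB=15
def org_tip(tilt,lipz=.085,back=.015):
    lip=np.r_[BIN,lipz]+rot(YB).apply([back,0,0])
    return lip-rot(YB,tilt).apply([-.05,0,0])
E
python3 - <<'E'
from h import *
from bench import kinematics
for s in(1,-1):
    for n,a in(("grasp",(org0(),YAW0,0)),("lift",(org0(.13),YAW0,0)),*((f"tip{t}",(org_tip(t),YB,t)) for t in(0,20,40))):
        q=kinematics.ik(*tcp(*a,s=s)); print(s,n,None if q is None else np.round(q,2))
E
```

```text
1 grasp [-0.24  0.71  1.44 -0.    0.99 -0.7 ]
1 lift [-0.24  0.56  1.33 -0.    1.25 -0.7 ]
1 tip0 [ 0.31  0.9   0.84 -0.    1.4   0.05]
1 tip20 [ 0.32  0.63  1.25 -0.03  0.91  0.07]
1 tip40 [ 0.33  0.42  1.61 -0.12  0.41  0.16]
-1 grasp [-0.24  0.71  1.44 -0.    0.99  2.44]
-1 lift [-0.24  0.56  1.33 -0.    1.25  2.44]
-1 tip0 None
-1 tip20 None
-1 tip40 None
```

```bash
python3 - <<'E'
from h import *
from bench import env,monitor,eyes
env.release()
env.reach(*tcp(org0(.12),YAW0)); p,q=tcp(org0(),YAW0)
print("guard",env.movel(p,.12,guard=8)); env.close_gripper(40)
s=monitor.sense(); print(s["clock"],s["position"],p,s["finger_gap"],s["gripper_force"],s["contact_force"])
p,q=tcp(org0(.03),YAW0); env.movel(p,.06)
s=monitor.sense(); print(s["clock"],s["finger_gap"],s["contact_force"],s["ft_torque"])
a=eyes.grab_frame("top");b=eyes.grab_frame("scene"); np.savez("l.npz",**a)
A=a["frame"][110:250,270:410,::-1];B=b["frame"][140:290,235:385,::-1]
cv2.imwrite("pics/lift.png",np.hstack([cv2.resize(x,(400,400)) for x in(A,B)]))
E
```

```text
guard False
4.4833 [ 0.60823854 -0.03097118  0.02756062] [ 0.608  -0.031   0.0273] 0.15852173495389293 39.59155261516571 [0.09780546 0.88348637 2.18608725]
5.1333 0.1582032480882187 [ 0.10531186 -1.63335993 -1.8183631 ] [ 0.03446711 -0.06520659  0.00050964]
```

View pics/lift.png

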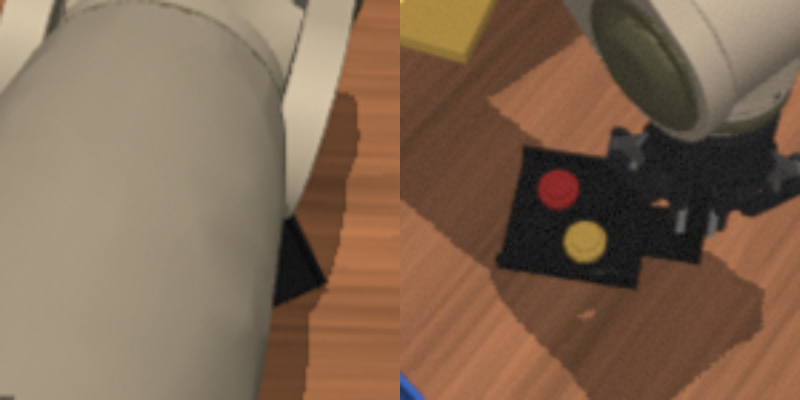

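The scene view shows the tray held clear of the desk. Both magnets are still in the pan, with the red at about (558,188) and the yellow at about (585,241) in the crop.

```bash
python3 - <<'E'
from h import *
from bench import env,monitor,eyes
def go(o,y,t,v): p,q=tcp(o,y,t); env.movel(p,v,frame=q)
go(org0(.13),YAW0,-4,.08)
go(org_tip(-4,.13),YB,-4,.10)
go(org_tip(0,.085),YB,0,.05)
s=monitor.sense(); print(s["clock"],s["finger_gap"],s["position"],tcp(org_tip(0),YB)[0])
b=eyes.grab_frame("scene")
cv2.imwrite("pics/over.png",cv2.resize(b["frame"][20:220,280:540,::-1],(780,600)))
E
```

```text
11.2583 0.156957823135824 [0.65803134 0.33538468 0.11277275] [0.65782073 0.33534049 0.1123    ]
```

View pics/over.png

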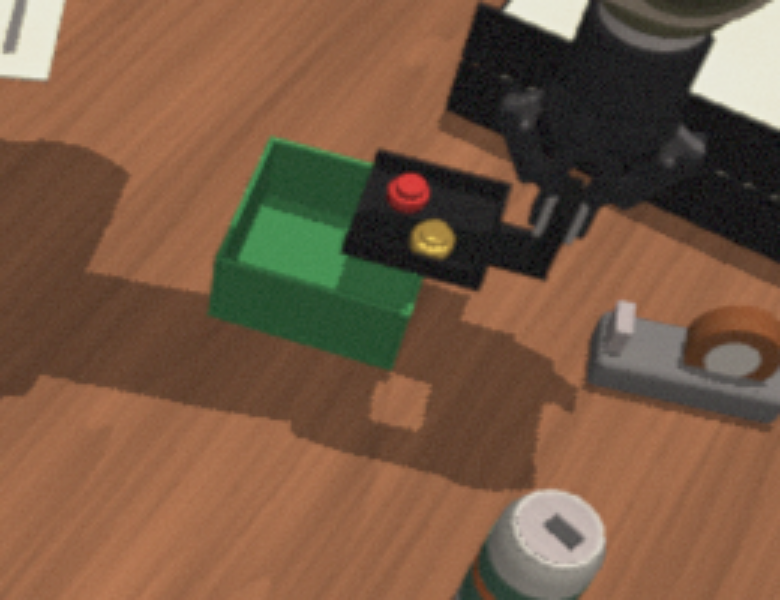

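The tray is level over the green bin with its lip near the bin centre, at crop (345,250), and both magnets are aboard. Now I tip it about the lip.

```bash
python3 - <<'E'
from h import *
from bench import env,monitor,eyes
def go(o,y,t,v): p,q=tcp(o,y,t); env.movel(p,v,frame=q)
for t in(10,16,22,30,38): go(org_tip(t),YB,t,.06)
env.hold(.8)
s=monitor.sense(); print(s["clock"],s["finger_gap"],s["position"],tcp(org_tip(38),YB,38)[0])
b=eyes.grab_frame("scene")
cv2.imwrite("pics/tip.png",cv2.resize(b["frame"][20:220,280:540,::-1],(780,600)))
E
```

```text
14.4 0.15620322816271429 [0.61349079 0.32349723 0.19086713] [0.61353294 0.32347362 0.19085832]
```

View pics/tip.png

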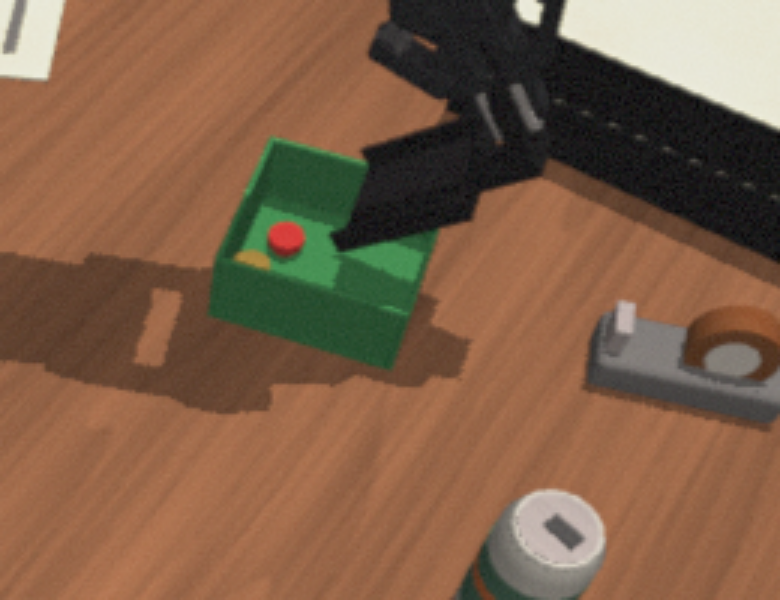

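Both magnets lie in the green bin, red at (286,238) and yellow at (252,260), and the tray is empty. Now I return it.

```bash
python3 - <<'E'
from h import *
from bench import env,monitor,eyes
def go(o,y,t,v): p,q=tcp(o,y,t); env.movel(p,v,frame=q)
go(org_tip(15,.12),YB,15,.1)
go(org_tip(0,.14),YB,0,.1)
go(org0(.13),YAW0,0,.14)
go(org0(.02),YAW0,0,.1)
env.hold(.3)
g=env.movel(tcp(org0(-.004),YAW0)[0],.02,guard=5)
s=monitor.sense(); print(g,s["clock"],s["position"],s["contact_force"])
env.release(); env.hold(.3)
p=s["position"]; env.movel([p[0],p[1],.16],.1)
env.set_joints([-1.507, 0.313, 1.498, 0, 1.331, -0.223]); env.hold(.3)
a=eyes.grab_frame("top");b=eyes.grab_frame("scene"); print(monitor.sense()["clock"])
cv2.imwrite("pics/end.png",np.vstack([cv2.resize(a["frame"][130:260,90:410,::-1],(740,300)),cv2.resize(b["frame"][60:270,200:460,::-1],(370,299))[:, :].repeat(2,1)]))
E
```

```text
True 20.8583 [ 0.60802622 -0.03098758  0.02756723] [-0.36134597 -0.82937966  3.99326274]
26.0917
```

View pics/end.png

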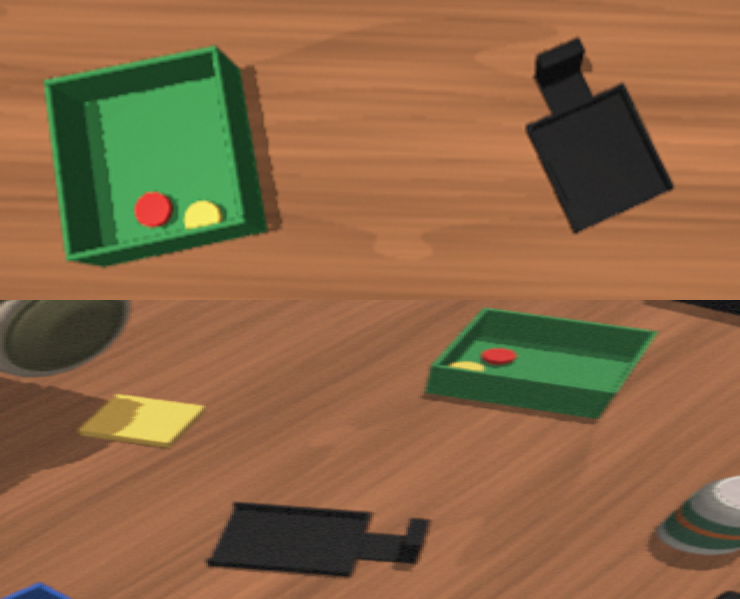

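The red magnet at (153,210) and the yellow at (203,214) are both in the green bin. The empty tray sits flat and upright at about (600,158), and the arm is clear.

```bash
python3 -c "
from bench import job
print(job.hand_in())"
```

```text
the job is handed in; nothing more can be done
None
```

The job is handed in: both magnets slid into the green bin, the empty tray is back flat and upright on the desk, and the arm was clear by about 26 s.

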